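# Third hand: press the clipper hanger against the tray's rail

### The job

Pick up the clipper hanger (the plate with the stubby arm), stand it on the steel tray with its plate flat against the upright rail and centred on it, so the screw holes line up, and push it against the rail with a steady 10 N or so (stay between 6 and 14, never above 20) for a couple of seconds so that I can put the screws in from behind. Finish while still gripping and pressing it: do not let go. Leave the clipper, comb, brush holder and jar where they are.

Things in the scene. Friction and masses are not known exactly. Their poses are not given: they have to be found in the camera images.
- hanger: Loose clipper hanger standing on the tiles left or right of the tray, 0.24-0.39 kg: aluminium back plate 90 wide (y), 50 high, filling x 29 to 35 mm; on its back a grey arm 24 wide (y), 40 high, x -35 to 29, with a lip at x -35 to -27 up to z 52. One flat underside; origin on it, on the arm's centre line, z up. x within 0.6 rad of world +x at the start. Grip the arm across y from above near x -3.
- hanger_face (a point): Centre of the hanger plate's flat pressing face, at (35, 0, 25) mm in the hanger's frame, same axes: x points out of the face, z up. Two 6 mm screw holes, 60 mm apart, go through the plate.
- rail_face (a point): Centre of the front face of the rail, an upright aluminium strip on the tray, 180 long (y), 10 thick (x), from 0 to 50 mm above the tray floor; the point is 25 mm above the floor and moves with the rail. x points into the rail (the way to push, within 0.35 rad of world +x at the start), y along it, z up. Two 20 mm screw slots 60 mm apart: up to 8 mm off centre still fits.
- rail (a joint): The rail stands on soft rubber buffers before two posts. How far it has been pushed back along its x, m: 0 untouched; springs back with 800 N per m (8 N per 10 mm), so 10 N is 12.5 mm, 6 N is 7.5 mm and 14 N is 17.5 mm; its end stop is at 35 mm.
- tray_floor (a point): Centre of the tray's floor, on its upper surface (26 mm above the tiles). The steel tray measures 280 (x) x 360 (y) mm with a rim that rises 14 mm above the floor; axes as the rail's. With the tray's axes, the untouched rail's face is 60 mm to +x from here, the rail's posts reach 127 mm to +x and 46 mm above the floor.
- tray (a joint): Turn of the tray on its lazy-susan, rad, anticlockwise from above, 0 at the start, +-0.5. The turntable is stiff: it needs 0.4 N m to turn, so a push on the middle of the rail does not turn it; a push far off centre or askew does. It may turn a little.
- clipper: Silver hair clipper, 165 x 46 x 36 mm, lying along x on the tray near its left (+y) rim. Origin: centre of its underside. Leave it alone.
- comb: Flat rose comb, 170 x 37 x 6 mm, lying along x on the tray near its right (-y) rim. Origin: underside, near its middle. Leave it alone.
- brush_holder: White ceramic cup 76 mm across, 100 mm high, with two brushes standing in it to 172 mm, on the tiles on the other side of the tray from the hanger. Origin: centre of its underside. Leave it alone.
- jar: Glass jar with a steel twist cap, 70 mm across, 85 mm high, on the tiles right (-y) of the tray, towards its far end. Origin: centre of its underside. Leave it alone.

How it is judged:
By the outcome, as a careful person would: the job done as asked, in the order asked, and still so for the second after the job is handed in, while the arm keeps its last pose, push and grip.
It also fails if it takes over 51 s, if anything falls off the work surface, if the arm or the gripper's body presses on something with over 40 N, if the wrist force passes 120 N, or if a joint passes its speed limit or range.

### The arm

A 6-joint arm with a two-finger parallel gripper is mounted at the origin on the work surface. World frame = base frame: x ahead of the robot, y to its left, z up, the work surface at z = 0. Lengths are in m, angles in rad, forces in N, time in s.
With the tool pointing down it reaches from about 0.425 to 1.125 m from the base axis. Payload 14.9 kg.
Tool frame: the origin (TCP) lies midway between the tips of the shut fingers; the grasp point (between the pads) lies 19 mm behind it; z points along the fingers, x is the direction in which the jaws open and shut, and the axes are right-handed (so a half turn about z gives the same grasp; the last joint's range is limited). The gripper opens to 91 mm and grips with 3 to 60 N. Pads are 32 mm wide; open, the fingers measure 118 mm over their backs; the gripper's body (76 mm by 178 mm) begins 60 mm behind the grasp point.
Start: joints at [1.242, 0.379, 1.734, -0, 1.028, -0.033], TCP at [0.204, 0.67, 0.214] pointing down, gripper open.
Joint ranges: [-2.77, 2.77], [-0.74, 2.19], [0, 2.66], [-1.06, 4.2], [0.31, 2.87], [-3.08, 3.08]. Speed limits (rad/s): [1.89, 1.89, 2.39, 3.14, 3.14, 3.14].

### API

Orientations are given as a unit quaternion [x, y, z, w].
In Python, from rig import manip, kin, monitor, cams, job_done gives the robot as it stands. The module is installed in compiled form; this text tells all that it offers. Calls block until the motion is done:
- manip.move_to(position, orientation): joint-space move of the TCP to a pose.
- manip.move_straight(position, rate=0.15, rot=None): straight line of the TCP; rot=None keeps the orientation; rate is the mean speed in m/s.
- manip.move_joints(angles): joint-space move.
- manip.set_gripper(opening): finger opening in m; the grip force is fixed at half the most; returns when the fingers have stopped.
- manip.hold(seconds).
- kin.inverse_kinematics(position, orientation): joint angles nearest the present ones, or None.
- monitor.get_obs(): the state.
- cams.get_image(name): name is "side" or "top" or "wrist"; returns a dict with "image" (420x560x3 uint8, red, green, blue), "fx", "fy", "cx", "cy" (pixels), "rvec" (rotation vector, rad) and "tvec" (3), from world to camera coordinates, as OpenCV has them. Camera axes: x right, y down, z forward; pixel columns grow to the right and rows downward; lengths in m; the calibration is good to about 2 mm. The wrist camera is an equidistant fisheye: a pixel r from the principal point sees the ray r / f radians off the axis. A picture is of the moment at which its call begins. There is no depth.
A pose or a line that the arm cannot do raises manip.MotionError and nothing moves.
- job_done(): hands the job in, once; it reports no verdict.
The state is a dict: "clock": time; "joints": joint angles; "joint_vel": joint speeds; "joint_torque": joint torques, N m; "position": TCP position; "tcp_rot": TCP orientation; "contact_force": force on the tool from outside, world axes, zero at the start; "wrist_torque": the same for the moment, N m; "gripper_width": finger opening in m.
Only numpy, scipy, OpenCV 4.12 (cv2) and the standard library are available. Lean on these libraries where they do the work, as an engineer would, in place of code of your own. Each camera call takes 0.05 s, during which the arm holds its last target. There are 200 camera calls.

## Working session

There is one attempt and no reset: what is moved stays moved. The work goes in short steps, each a Python script; the robot and the scene stay as the last script left them, time stands still between calls to the robot, and variables do not carry over. Pictures are saved under pics/ and viewed, about 8 in all and at most 12, crops included, and the job is handed in when it is done.

```bash
mkdir -p pics
cat > h.py <<'E'
import numpy as np, cv2
from rig import manip, kin, monitor, cams, job_done
from scipy.spatial.transform import Rotation as R
def snap(name, fn):
    c=cams.get_image(name); cv2.imwrite('pics/'+fn, c['image'][:,:,::-1]); np.save('pics/'+fn[:-4]+'.npy', c, allow_pickle=True); return c
def load(fn): return np.load('pics/'+fn+'.npy',allow_pickle=True).item()
def ray(c,u,v,fish=False):
    M=R.from_rotvec(np.ravel(c['rvec'])).as_matrix(); t=np.ravel(c['tvec'])
    a=np.array([(u-c['cx'])/c['fx'],(v-c['cy'])/c['fy']])
    if fish:
        th=np.linalg.norm(a); d=np.r_[a/max(th,1e-9)*np.sin(th),np.cos(th)]
    else: d=np.r_[a,1]
    return -M.T@t, M.T@d
def onz(c,u,v,z,fish=False):
    o,d=ray(c,u,v,fish); return o+d*(z-o[2])/d[2]
E
python3 - <<'E'
from h import *
for n in ['side','top']:
    c=snap(n,n+'0.png'); o,d=ray(c,280,210); print(n,c['fx'],o.round(3),d.round(3))
a=[cv2.imread(f'pics/{n}0.png') for n in ('top','side')]
print(monitor.get_obs())
E
```

```text
side 390.7002776351272 [ 0.023 -0.55   0.866] [ 0.461  0.512 -0.725]
top 403.34095208715763 [ 3.290e-01 -1.000e-03  1.154e+00] [ 0.176  0.019 -0.985]
{'clock': 0.1, 'joints': array([ 1.24172155e+00,  3.79375542e-01,  1.73469412e+00, -1.02686159e-05,
        1.02848778e+00, -3.32873773e-02]), 'joint_vel': array([ 1.09918495e-03, -2.06102981e-03,  8.53482580e-04, -1.81643124e-03,
       -1.40854712e-03, -8.12562910e-05]), 'joint_torque': array([-7.85753627e-05, -7.65029097e+01, -4.35298598e+01,  6.50927844e-02,
        3.97626380e-02,  5.45573221e-05]), 'position': array([0.20393518, 0.66928128, 0.21335426]), 'tcp_rot': array([ 8.03581908e-01,  5.95193989e-01, -3.94489237e-04,  2.77676129e-04]), 'contact_force': array([-0.19050197, -0.58306964,  0.10020816]), 'wrist_torque': array([ 0.03150138, -0.01479315,  0.00746307]), 'gripper_width': 0.091528157175252}
```

View pics/top0.png

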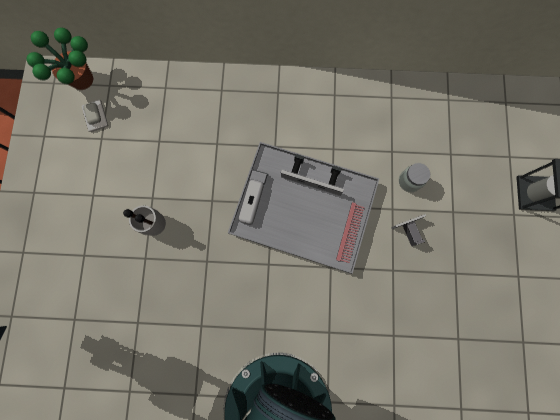

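View pics/side0.png

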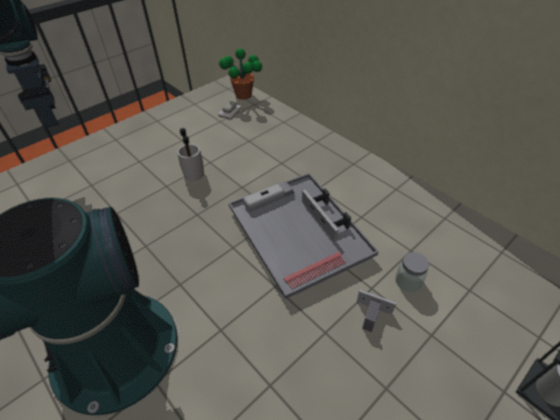

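Top view: rail runs from about (281,175) to (343,191), the hanger plate from (395,227) to (425,217), the jar is at (416,177), the cup at (143,220). I'll enlarge both areas.

Run:
```python
from h import *
t=cv2.imread('pics/top0.png')
a=cv2.resize(t[140:280,225:385],None,fx=3.5,fy=3.5,interpolation=cv2.INTER_CUBIC)
b=cv2.resize(t[205:250,385:440],None,fx=4,fy=4,interpolation=cv2.INTER_CUBIC)
im=np.zeros((490,800,3),np.uint8); im[:490,:560]=a; im[:180,570:790]=b
cv2.imwrite('pics/crop.png',im)
c=load('top0')
for u,v,z,n in [(281,175,.076,'railL'),(343,191,.076,'railR'),(395,227,.05,'plL'),(425,217,.05,'plR'),(416,177,.085,'jar'),(143,215,.1,'cup'),(262,145,.04,'tFL'),(378,180,.04,'tFR'),(230,234,.04,'tNL'),(353,272,.04,'tNR')]: print(n,onz(c,u,v,z).round(4))
```

```text
railL [0.6194 0.0226 0.076 ]
railR [ 0.582  -0.1492  0.076 ]
plL [ 0.4932 -0.2971  0.05  ]
plR [ 0.5249 -0.3801  0.05  ]
jar [ 0.6284 -0.3465  0.085 ]
cup [0.4864 0.3821 0.1   ]
tFL [0.7165 0.0829 0.04  ]
tFR [ 0.6272 -0.253   0.04  ]
tNL [0.4537 0.1563 0.04  ]
tNR [ 0.3663 -0.1849  0.04  ]
```

View pics/crop.png

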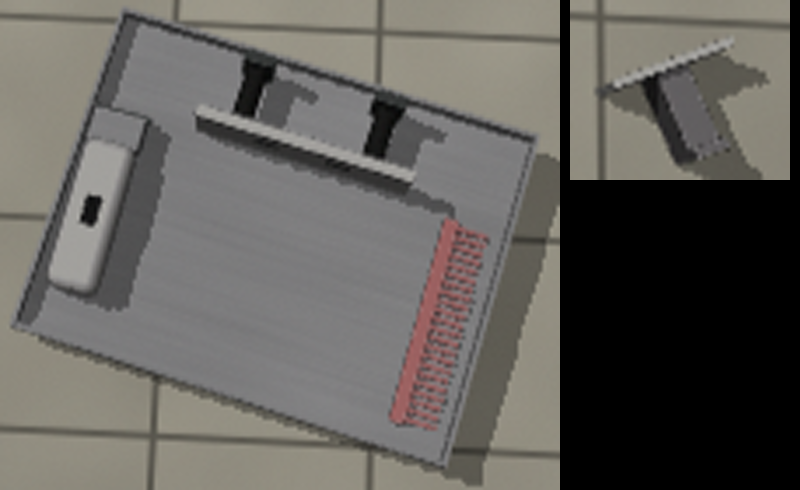

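```bash
cat >> h.py <<'E'
def down(yaw, s=1):  # tool x along s*(y axis of a frame turned by yaw), z down
    y=s*np.array([-np.sin(yaw),np.cos(yaw),0]); z=np.array([0,0,-1.])
    return R.from_matrix(np.c_[y,np.cross(z,y),z]).as_quat()
E
python3 - <<'E'
from h import *
for s in (1,-1): print(s,[kin.inverse_kinematics(p,down(y,s)) for p,y in [((.54,-.09,.32),-.26),((.476,-.351,.2),.365),((.57,-.06,.04),-.26)]])
o=monitor.get_obs(); p=o['position']
s=1 if kin.inverse_kinematics((.476,-.351,.2),down(.365,1)) is not None else -1
if s==1:
    a=[np.abs(kin.inverse_kinematics((.476,-.351,.2),down(.365,k))[5]) for k in (1,-1)]; s=1 if a[0]<a[1] else -1
print('s',s)
manip.move_straight([p[0],p[1],.33],rate=.25)
manip.move_to([.52,-.10,.33],down(-.26,s)); snap('wrist','w1.png'); print(monitor.get_obs()['clock'])
manip.move_to([.46,-.34,.20],down(.365,s)); snap('wrist','w2.png'); o=monitor.get_obs();print(o['clock'],o['joints'],o['contact_force'])
im=np.hstack([cv2.imread('pics/w1.png'),cv2.imread('pics/w2.png')]); cv2.imwrite('pics/w12.png',cv2.resize(im,(800,300)))
E
```

```text
1 [array([-2.07722609e-01,  1.87181742e-02,  1.96459686e+00, -4.44089210e-16,
        1.15827762e+00, -1.51851894e+00]), array([-6.74791892e-01,  2.28142117e-01,  1.96540442e+00, -4.44089210e-16,
        9.48046121e-01, -2.61058822e+00]), array([-1.45540736e-01,  4.49784176e-01,  2.04044525e+00, -4.44089210e-16,
        6.51363232e-01, -1.45633706e+00])]
-1 [array([-2.07722609e-01,  1.87181742e-02,  1.96459686e+00, -4.44089210e-16,
        1.15827762e+00,  1.62307372e+00]), array([-6.74791892e-01,  2.28142117e-01,  1.96540442e+00, -4.44089210e-16,
        9.48046121e-01,  5.31004435e-01]), array([-1.45540736e-01,  4.49784176e-01,  2.04044525e+00, -4.44089210e-16,
        6.51363232e-01,  1.68525559e+00])]
s -1
3.6917
4.825 [-6.75825712e-01  1.96777104e-01  2.00323810e+00  1.10562828e-04
  9.40697347e-01  5.29860835e-01] [0.08507686 0.33413254 0.31548892]
```

View pics/w1.png

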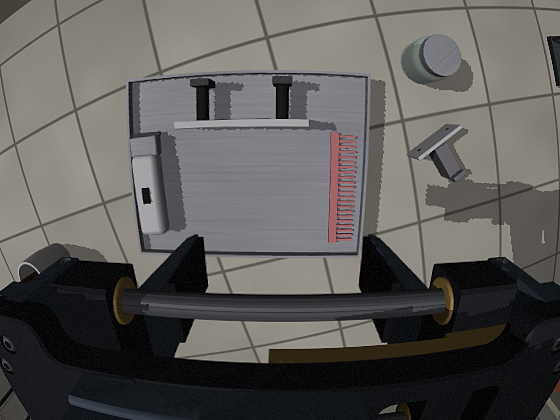

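View pics/w2.png

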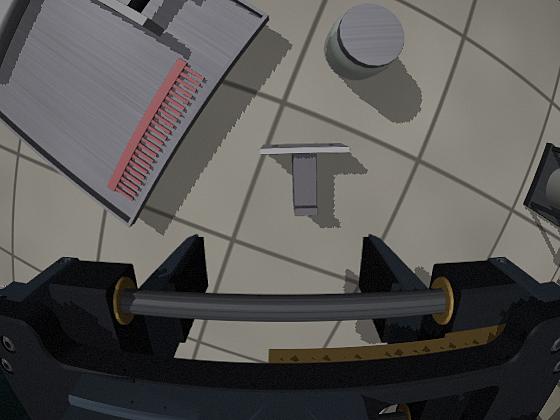

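w1 shows the rail's bright top from (175,124) to (309,122) px with the tray square in view. w2 shows the hanger plate top from (260,150) to (352,149) and the arm top from (305,153) down to (305,208). Next: masks on those bright top strips.

Run:
```python
from h import *
def strip(fn,x0,x1,y0,y1,z,thr):
    c=load(fn); g=c['image'].astype(int).min(2)
    m=np.zeros(g.shape,np.uint8); m[y0:y1,x0:x1]=(g[y0:y1,x0:x1]>thr)
    n,l,st,_=cv2.connectedComponentsWithStats(m); k=1+np.argmax(st[1:,4]); ys,xs=np.where(l==k)
    P=np.array([onz(c,u,v,z,True)[:2] for u,v in zip(xs,ys)]).astype(np.float32)
    r=cv2.minAreaRect(P); b=cv2.boxPoints(r)
    ctr=P.mean(0); d=np.linalg.svd(P-ctr)[2][0]; d*=np.sign(d[1])
    print(fn,len(P),st[k],'rect c',np.round(r[0],4),'size',np.round(r[1],4),'mean',ctr.round(4),'yaw',np.arctan2(-d[0],d[1]).round(4), 'ang',r[2])
    # cast lateral extremes
    t=(P-ctr)@d; print(' len range',t.min().round(4),t.max().round(4))
    return ctr
g=load('w1')['image'].min(2); print(g[114:134,240]); g=load('w2')['image'].min(2); print(g[140:160,280],g[180,285:325])
for thr in (160,180,200):
    strip('w1',165,320,110,140,.076,thr); strip('w2',250,365,135,165,.05,thr)
c=load('w2'); 
for z,uv in [(.04,[(293,156),(316,156)]),(.052,[(293,207),(317,207)])]:
    for u,v in uv: print(z,onz(c,u,v,z,True).round(4))
c=load('w1')
for n,(u,v) in dict(FL=(129,80),FR=(369,73),NL=(136,253),NR=(359,254)).items(): print(n,onz(c,u,v,.04,True).round(4))
```

```text
[129 134 129 128 114 134 167 163 164 164 164 170 141  71  75  83 113 128
 128 125]
[124 127 126 129  99  79  84  56 158 161 156 156 161 143  72  78  82  80
  79  83] [125 127 124 124 125 127 132  89  58  91  99  94  95  96  93  98  94  96
  95  94  94  96  96  93  94  96  95  95  98  95  97  64  78  83  80  81
  79  83  78  82]
w1 819 [174 119 134   9 819] rect c [ 0.6103 -0.0652] size [0.1769 0.0079] mean [ 0.6091 -0.0694] yaw -0.2652 ang 74.92147827148438
 len range -0.0842 0.0927
w2 54 [261 151  47   3  54] rect c [ 0.5069 -0.325 ] size [0.0013 0.0455] mean [ 0.5069 -0.3252] yaw 0.3985 ang 22.549823760986328
 len range -0.0225 0.023
w1 2 [223 120   2   1   2] rect c [ 0.619  -0.0468] size [0.0013 0.    ] mean [ 0.619  -0.0468] yaw -0.2934 ang -106.81082916259766
 len range -0.0007 0.0007Traceback (most recent call last):
  File "<stdin>", line 15, in <module>
  File "<stdin>", line 5, in strip
    return _wrapfunc(a, 'argmax', axis=axis, out=out, **kwds)
    return bound(*args, **kwds)
ValueError: attempt to get argmax of an empty sequence
```

Run:
```python
from h import *
def strip(fn,x0,x1,y0,y1,z,thr):
    c=load(fn); g=c['image'].astype(int).min(2)
    m=np.zeros(g.shape,np.uint8); m[y0:y1,x0:x1]=(g[y0:y1,x0:x1]>thr)
    n,l,st,_=cv2.connectedComponentsWithStats(m); k=1+np.argmax(st[1:,4]); ys,xs=np.where(l==k)
    P=np.array([onz(c,u,v,z,True)[:2] for u,v in zip(xs,ys)]).astype(np.float32)
    r=cv2.minAreaRect(P); ctr=P.mean(0); d=np.linalg.svd(P-ctr)[2][0]; d*=np.sign(d[1])
    print(fn,thr,len(P),st[k],'rect c',np.round(r[0],4),'size',np.round(r[1],4),'yaw',np.arctan2(-d[0],d[1]).round(4))
for thr in (138,145,150): 
  strip('w1',165,320,116,140,.076,thr); strip('w2',250,365,144,165,.05,thr)
c=load('w2'); print('cam',ray(c,280,210,True)[0].round(3))
for z,uv in [(.04,[(292.5,156),(316,156)]),(.04,[(292.5,190),(316,190)]),(.052,[(293,207),(317,207)])]:
    for u,v in uv: print(z,onz(c,u,v,z,True).round(4))
c=load('w1'); print('cam',ray(c,280,210,True)[0].round(3))
for n,(u,v) in dict(FL=(129,80),FR=(369,73),NL=(136,253),NR=(359,254)).items(): print(n,onz(c,u,v,.04,True).round(4))
```

```text
w1 138 903 [174 119 135  10 903] rect c [ 0.61   -0.0658] size [0.1784 0.0097] yaw -0.2645
w2 138 453 [259 147  91   7 453] rect c [ 0.5164 -0.3429] size [0.0053 0.0898] yaw 0.3978
w1 145 877 [174 119 135  10 877] rect c [ 0.6098 -0.0657] size [0.1784 0.0091] yaw -0.2638
w2 145 429 [260 147  89   7 429] rect c [ 0.5164 -0.3428] size [0.0051 0.0878] yaw 0.3962
w1 150 860 [174 119 135   9 860] rect c [ 0.6102 -0.0658] size [0.1783 0.0082] yaw -0.264
w2 150 426 [260 147  89   7 426] rect c [ 0.5162 -0.3429] size [0.005  0.0878] yaw 0.3958
cam [ 0.537 -0.312  0.371]
0.04 [ 0.5052 -0.3349  0.04  ]
0.04 [ 0.514  -0.3574  0.04  ]
0.04 [ 0.472  -0.3479  0.04  ]
0.04 [ 0.4808 -0.3708  0.04  ]
0.052 [ 0.458  -0.3535  0.052 ]
0.052 [ 0.4667 -0.3764  0.052 ]
cam [ 0.6   -0.122  0.501]
FL [0.7264 0.083  0.04  ]
FR [ 0.6358 -0.2577  0.04  ]
NL [0.4621 0.1675 0.04  ]
NR [ 0.3708 -0.185   0.04  ]
```

Sizes agree (rail 178 × 10 mm, plate 90 × 5 mm). The rail-face estimates from the strip and from the tray corners agree within 2 mm. Grasping now.

Run:
```python
from h import *
q=down(.393,-1); x,y=.4842,-.3563
manip.move_to([x,y,.10],q)
manip.move_straight([x,y,.009],rate=.08)
print(monitor.get_obs()['contact_force'])
manip.set_gripper(0.0); o=monitor.get_obs(); print('w',o['gripper_width'],o['contact_force'])
manip.move_straight([x,y,.16],rate=.12); o=monitor.get_obs(); print('w',o['gripper_width'],o['contact_force'],o['position'],o['clock'])
yaw=-.264; ex=np.array([np.cos(yaw),np.sin(yaw)]); f=np.array([.6055,-.0644]); t=f-(.038+.022)*ex
manip.move_to([*t,.16],down(yaw,-1)); manip.move_straight([*t,.055],rate=.1)
snap('wrist','w3.png'); o=monitor.get_obs(); print(o['gripper_width'],o['contact_force'],o['position'],o['clock'])
```

```text
[ 0.18257859  0.46250323 -0.14912643]
w 0.023768759685986587 [-1.30237788  1.18853361  0.97744542]
w 0.023930016066726005 [ 0.96670044  0.00872002 -3.30283281] [ 0.48382609 -0.35602437  0.15918708] 9.05
0.023706423618548435 [-0.10105852  0.44329665 -2.57769887] [ 0.54806346 -0.04882278  0.05563969] 11.5
```

View pics/w3.png

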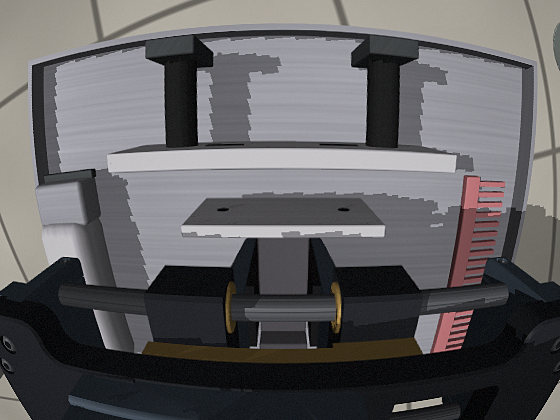

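The hanger is held squarely: plate top strip from (182,232) to (385,232), rail top from (108,160) to (456,163). Both are parallel. Measuring both with the same camera.

```bash
cat >> h.py <<'E'
def strip(fn,x0,x1,y0,y1,z,thr=140,yaw=None):
    c=load(fn); g=c['image'].astype(int).min(2)
    m=np.zeros(g.shape,np.uint8); m[y0:y1,x0:x1]=(g[y0:y1,x0:x1]>thr)
    n,l,st,_=cv2.connectedComponentsWithStats(m); k=1+np.argmax(st[1:,4]); ys,xs=np.where(l==k)
    P=np.array([onz(c,u,v,z,True)[:2] for u,v in zip(xs,ys)]).astype(np.float32)
    r=cv2.minAreaRect(P); ctr=P.mean(0); d=np.linalg.svd(P-ctr,full_matrices=False)[2][0]; d*=np.sign(d[1])
    print(fn,thr,len(P),st[k],'rect c',np.round(r[0],4),'size',np.round(r[1],4),'yaw',np.arctan2(-d[0],d[1]).round(4))
    return np.array(r[0])
E
python3 - <<'E'
from h import *
p=monitor.get_obs()['position']
for thr in (140,150):
    a=strip('w3',95,470,140,180,.076,thr); b=strip('w3',170,395,215,250,p[2]+.041,thr)
    ex=np.array([np.cos(-.264),np.sin(-.264)]); ey=np.array([-ex[1],ex[0]])
    print('rail-plate along x',(a-b)@ex,'y',(a-b)@ey,'plate-tcp',(b-p[:2])@ex,(b-p[:2])@ey)
E
```

```text
w3 140 10714 [   95   140   375    40 10714] rect c [ 0.6078 -0.0657] size [0.1962 0.0205] yaw -0.2883
w3 140 3163 [ 170  215  215   35 3163] rect c [ 0.583  -0.0558] size [0.0955 0.016 ] yaw -0.226
rail-plate along x 0.02651613438840208 y -0.00303569712685917 plate-tcp 0.035555733721490054 0.002340621026877979
w3 150 7435 [  95  140  362   33 7435] rect c [ 0.6112 -0.0618] size [0.1868 0.0163] yaw -0.2859
w3 150 2431 [ 170  215  215   35 2431] rect c [ 0.5809 -0.0556] size [0.0945 0.0143] yaw -0.2475
rail-plate along x 0.030839440726758375 y 0.0018846685677019093 plate-tcp 0.033507209880066564 0.0020328928896164423
```

Run:
```python
from h import *
p=monitor.get_obs()['position']
g=load('w3')['image'].min(2); print(g[140:180:2,280],g[215:245:2,230])
for thr in (165,175,185):
    a=strip('w3',100,470,140,180,.076,thr); b=strip('w3',175,395,215,245,p[2]+.041,thr)
    ex=np.array([np.cos(-.264),np.sin(-.264)]); ey=np.array([-ex[1],ex[0]])
    print('rail-plate along x',(a-b)@ex,'y',(a-b)@ey,'plate-tcp',(b-p[:2])@ex,(b-p[:2])@ey)
```

```text
[145  64  74  72 158 198 197 198 194 197 197 197 198 202 134 155 152 154
 152 155] [ 72  74  76  74  75 142 200 196 195 197 200  92 154 153 151]
w3 165 6468 [ 107  149  350   24 6468] rect c [ 0.61   -0.0655] size [0.1789 0.0092] yaw -0.2666
w3 165 1788 [ 181  226  204   11 1788] rect c [ 0.5821 -0.0589] size [0.0889 0.0047] yaw -0.2635
rail-plate along x 0.028589611402740765 y 0.0008785105906991902 plate-tcp 0.03552469474909528 -0.0008276212907721107
w3 175 6363 [ 107  149  349   24 6363] rect c [ 0.61   -0.0656] size [0.1786 0.0091] yaw -0.2668
w3 175 1773 [ 181  226  204   11 1773] rect c [ 0.5821 -0.0589] size [0.0888 0.0047] yaw -0.2634
rail-plate along x 0.02860490936692642 y 0.0007803439696764335 plate-tcp 0.035525253391737406 -0.0008264901012930005
w3 185 6188 [ 107  149  349   23 6188] rect c [ 0.6099 -0.0655] size [0.1784 0.0089] yaw -0.2668
w3 185 1578 [ 181  226  204   11 1578] rect c [ 0.5821 -0.0589] size [0.0887 0.0046] yaw -0.2628
rail-plate along x 0.028553879366279976 y 0.0008677096318429055 plate-tcp 0.03550495768071912 -0.0008270135586365402
```

Gap is 20.6 mm, lateral offset 0.9 mm, relative yaw 3 mrad. Next: lower to floor contact, then advance.

```bash
cat >> h.py <<'E'
yaw=-.2665; ex=np.array([np.cos(yaw),np.sin(yaw)]); ey=np.array([-ex[1],ex[0]]); Q=down(yaw,-1)
def force(n=5,dt=.04):
    F=[]
    for _ in range(n): manip.hold(dt); o=monitor.get_obs(); F.append(np.r_[o['contact_force'],o['wrist_torque']])
    F=np.mean(F,0); return np.r_[F[:2]@ex,F[:2]@ey,F[2],F[3:]]
E
python3 - <<'E'
from h import *
p=monitor.get_obs()['position']; t=p[:2]+.0009*ey
manip.move_straight([*t,.04],rate=.05,rot=Q); manip.hold(.3)
f0=force(8); print('base',f0.round(2),monitor.get_obs()['position'])
z=.039
while z>.031:
    manip.move_straight([*t,z],rate=.02); f=force(); print(round(z,4),(f-f0).round(2))
    if f[2]-f0[2]>1.5: break
    z-=.0008
o=monitor.get_obs(); print(o['position'],o['clock'],o['gripper_width'])
np.save('st.npy',np.r_[t,z,f0])
E
```

```text
base [ 0.03 -0.14 -3.67  0.01  0.22 -0.01] [ 0.54831291 -0.04797185  0.04001743]
0.039 [-0.   -0.16 -0.34 -0.03  0.01  0.03]
0.0382 [ 0.24  0.1  -0.22 -0.03 -0.    0.  ]
0.0374 [ 0.03  0.25 -0.08 -0.01  0.01  0.02]
0.0366 [-0.23  0.16 -0.01 -0.02 -0.    0.  ]
0.0358 [-0.38 -0.2  -0.27 -0.01 -0.02 -0.01]
0.035 [ 0.17  0.46  0.01 -0.01 -0.02 -0.  ]
0.0342 [-6.81 -1.25 16.52  0.06  1.06 -0.02]
[ 0.54836958 -0.04794573  0.03492074] 15.7917 0.023793826341760395
```

Run:
```python
from h import *
s=np.load('st.npy'); t=s[:2]; f0=s[3:]; z=.035
manip.move_straight([*t,z],rate=.02); print('up',(force()-f0).round(2))
manip.move_straight([*(t+.017*ex),z],rate=.05); manip.hold(.2); f1=force(8); print('17',(f1-f0).round(2))
a=.0185
while a<.034:
    manip.move_straight([*(t+a*ex),z],rate=.02); f=force(); o=monitor.get_obs()
    print(round(a,4),(f-f0).round(2),((o['position'][:2]-t)@ex).round(4),o['position'][2].round(5))
    if (f-f0)[0]<-7 : break
    a+=.0015
snap('wrist','w4.png'); print(o['clock'],o['gripper_width'])
np.save('a.npy',a)
```

```text
up [-0.52 -0.25  1.44 -0.02  0.02  0.03]
17 [-0.09  0.15  0.74 -0.01  0.01  0.  ]
0.0185 [-0.04  0.05  0.03 -0.01 -0.02  0.02] 0.0185 0.03495
0.02 [-0.05  0.01 -0.43 -0.01  0.01  0.02] 0.02 0.03497
0.0215 [-0.99  0.18  0.39  0.04  0.1   0.01] 0.0214 0.03494
0.023 [-1.98  0.    0.6   0.08  0.27  0.03] 0.0229 0.03496
0.0245 [-2.88  0.35  0.35  0.14  0.46  0.04] 0.0244 0.03496
0.026 [-4.14  0.27  1.38  0.19  0.64  0.07] 0.0259 0.03494
0.0275 [-4.82  0.66  1.61  0.22  0.75  0.06] 0.0273 0.03494
0.029 [-5.71  0.1   2.45  0.25  0.82  0.06] 0.0287 0.03492
0.0305 [-6.82  0.49  3.4   0.3   0.94  0.05] 0.03 0.03493
0.032 [-8.85  0.42  5.02  0.36  1.13  0.04] 0.0314 0.03493
21.8583 0.02398247758573026
```

View pics/w4.png

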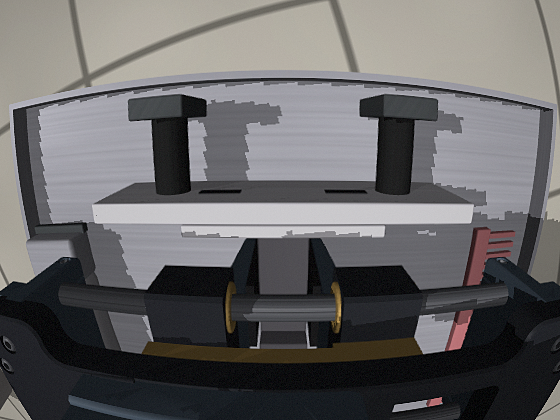

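Rail top spans (93,214)–(473,214) and the plate top spans (181,232)–(385,232) directly against it, parallel. Checking rail displacement, centring and slip in the grip.

```bash
cat >> h.py <<'E'
def check(fn,r,pl,thr=175):
    p=monitor.get_obs()['position']
    a=strip(fn,*r,.076,thr); b=strip(fn,*pl,.076,thr)
    print('rail-plate x',((a-b)@ex).round(4),'y',((a-b)@ey).round(4),'plate-tcp',((b-p[:2])@ex).round(4),((b-p[:2])@ey).round(4),'rail push',((a-[.61,-.0655])@ex).round(4))
E
python3 - <<'E'
from h import *
g=load('w4')['image'].min(2); print(g[200:242,230],g[200:242,370])
check('w4',(80,485,195,225),(175,395,226,245))
check('w4',(80,485,195,225),(175,395,226,245),185)
E
```

```text
[ 76  70  96 167 197 202 200 203 199 199 201 202 202 204 200 201 202 201
 200 201 200 202 204 203 130 116 174 201 203 202 201 202 202 199 202 206
 218  88 163 155 154 152] [ 74  67  90 151 190 198 202 200 199 200 200 198 199 202 201 199 201 202
 200 201 200 200 204 202 108 129 187 206 201 200 201 198 200 200 208 192
 122 105 102 102 104 103]
w4 175 7450 [  92  204  382   20 7450] rect c [ 0.6203 -0.0684] size [0.1786 0.009 ] yaw -0.2667
w4 175 1697 [ 181  226  204   12 1697] rect c [ 0.6126 -0.0664] size [0.0888 0.005 ] yaw -0.2657
rail-plate x 0.008 y 0.0001 plate-tcp 0.0355 -0.0008 rail push 0.0107
w4 185 7342 [  92  204  382   20 7342] rect c [ 0.6203 -0.0684] size [0.1784 0.0088] yaw -0.2673
w4 185 1569 [ 181  226  204   11 1569] rect c [ 0.6127 -0.0664] size [0.0887 0.0047] yaw -0.2668
rail-plate x 0.0078 y 0.0001 plate-tcp 0.0357 -0.0008 rail push 0.0107
```

Flush (8.0 mm centre distance = half thicknesses), centred to 0.1 mm, tray unturned, rail pushed 10.7 mm (8.6 N). Pushing about 1.6 mm more and holding.

Run:
```python
from h import *
s=np.load('st.npy'); t=s[:2]; f0=s[3:]; z=.035
for a in (.033,.0339):
    manip.move_straight([*(t+a*ex),z],rate=.02); f=force(); print(a,(f-f0).round(2))
for _ in range(4): manip.hold(.6); print((force()-f0).round(2))
snap('wrist','w5.png'); o=monitor.get_obs(); print(o['clock'],o['gripper_width'],((o['position'][:2]-t)@ex).round(4),o['position'])
check('w5',(80,485,200,225),(175,395,226,245))
```

```text
0.033 [-10.37   0.07   6.69   0.43   1.34   0.07]
0.0339 [-11.65   0.57   8.43   0.5    1.48   0.08]
[-11.37   0.44   8.71   0.51   1.47   0.05]
[-11.57   0.88   8.44   0.48   1.48   0.06]
[-11.56   0.99   8.21   0.49   1.51   0.07]
[-11.52   0.61   8.98   0.48   1.48   0.04]
26.1083 0.024139557228956426 0.0329 [ 0.58003593 -0.05661476  0.03492823]
w5 175 7465 [  92  204  382   20 7465] rect c [ 0.6218 -0.0688] size [0.1786 0.009 ] yaw -0.2663
w5 175 1647 [ 181  226  204   12 1647] rect c [ 0.6141 -0.0668] size [0.0888 0.0049] yaw -0.2663
rail-plate x 0.008 y 0.0001 plate-tcp 0.0355 -0.0009 rail push 0.0123
```

View pics/w5.png

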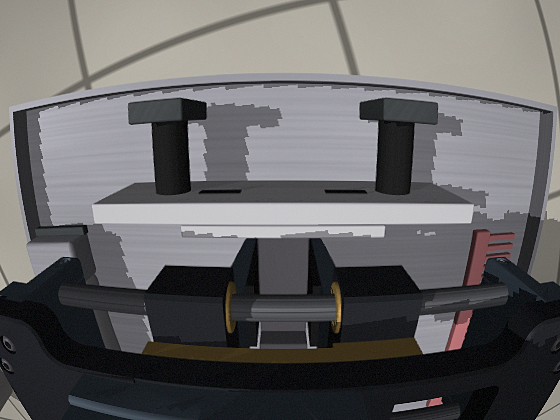

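The plate (181–385 px) is still flush and centred on the rail (93–473 px), with 12.3 mm push, steady for over 3 s. Handing in.

```bash
python3 -c "
from h import *
job_done()"
```

```text
the job is handed in; nothing more can be done
```

The hanger is standing on the tray with its plate flat against the rail and centred. The arm was still gripping and pressing it when I handed the job in, at about 26 s of the 51 s allowed.

- **Alignment:** the plate's centre is within about 0.1 mm of the rail's centre. The centre distance is 8.0 mm, which is face to face. Plate and rail measured the same yaw, so they are parallel within what the camera can resolve. The tray did not turn, and the hanger did not slip in the grip.
- **Push:** the camera shows the rail pushed back 12.3 mm, which is about 9.9 N. The wrist sensor read a steady 11.4–11.7 N for about 3 s.
- **Disagreement:** the two force figures differ by about 1.6 N. I put this down to floor friction, because the hanger also bears on the tray with about 8–9 N. Both figures are within 6–14 N.
- **While lowering:** the hanger briefly pressed on the tray floor with about 17 N. I raised it to light contact before sliding it to the rail.
- **Other items:** I never went near the clipper, comb, brush holder or jar. I did not re-measure their positions at the end.

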